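# Stow the bench kit in its travel holders

## Task

The van is about to drive off: stow the four loose things on the worktop (the small pale dropper bottle, the yellow-lidded specimen cup, the flat cover glass carton and the black marker pen), each in the low-rimmed holder on the worktop that fits its shape and size, so that it rests on the holder's floor wholly inside the rim, bottle and cup standing upright and carton and pen lying flat. Set them down without dropping or tipping them over, and leave the culture dish and everything else where it is.

Things in the scene. Friction and masses are not known exactly. Their poses are not given: they have to be found in the camera images.
- bottle: small pale dropper bottle with a white dropper top, standing. Round body 35 mm across up to 56 mm high; shoulder collar 25 mm across from 56 to 71 mm; thin tip 14 mm across up to 86 mm. Origin: centre of its underside, z up along the bottle. 50 to 80 g. Yaw does not matter.
- cup: specimen cup with a yellow screw lid, standing. Plastic body at most 56 mm across up to 60 mm high, lid 62 mm across from 61 to 72 mm high. Origin: centre of its underside, z up. 40 to 65 g. Yaw does not matter.
- box: flat pink and white cover glass carton, 96 (x) by 48 (y) by 20 (z) mm, lying flat. Origin: centre of its underside; x along its length. 90 to 145 g.
- marker: plain black marker pen, 134 mm long (x), 19 mm wide (y), 19 to 21 mm high (z), lying flat; it does not roll. Origin: on its underside at mid width, within 2 mm of mid length; x along its length. 15 to 26 g.
- petri: bystander, to be left where it is: loose, pale round culture dish with lid, 60 mm across, 14 mm high. Origin: centre of its underside.
- bottle_holder: small round travel holder, for the bottle: grey plastic rim with a thin black rubber floor inside and two screw heads, fixed to the worktop. Rim 4 mm thick, its top 7 mm above the worktop; floor 2 mm above the worktop. Inside 51 mm across, outside 59 mm. Origin: its centre, at worktop height.
- cup_holder: larger round travel holder, for the cup: grey plastic rim with a thin black rubber floor inside and two screw heads, fixed to the worktop. Rim 4 mm thick, its top 7 mm above the worktop; floor 2 mm above the worktop. Inside 74 mm across, outside 82 mm. Origin: its centre, at worktop height.
- box_holder: rectangular travel holder, for the carton: grey plastic rim with a thin black rubber floor inside and two screw heads, fixed to the worktop. Rim 4 mm thick, its top 7 mm above the worktop; floor 2 mm above the worktop. Inside 112 mm (x) by 64 mm (y), outside 120 by 72 mm. Origin: its centre, at worktop height; x along its length.
- marker_holder: long narrow travel holder, for the marker: grey plastic rim with a thin black rubber floor inside and two screw heads, fixed to the worktop. Rim 4 mm thick, its top 7 mm above the worktop; floor 2 mm above the worktop. Inside 150 mm (x) by 36 mm (y), outside 158 by 44 mm. Origin: its centre, at worktop height; x along its length.

How it is judged:
At the end, for the whole second after the job is handed in: Each of the four things rests, released and still, inside the rim of its own holder: centres within 14 mm, underside at most 4.5 mm above the holder's underside, tilted less than 0.1 rad; carton and marker along the holder within 0.26 rad, either way round (horizontal distance between bottle and bottle_holder below 0.014 m and z of bottle in the frame of bottle_holder between -0.002 and 0.0045 m and angle between each of bottle, cup, box, marker's own z axis and vertical below 0.1 rad and linear speed of each of bottle, cup, box, marker below 0.02 m/s and contact force between the fingers and bottle below 0.05 N and horizontal distance between cup and cup_holder below 0.014 m and z of cup in the frame of cup_holder between -0.002 and 0.0045 m and contact force between the fingers and cup below 0.05 N and horizontal distance between box and box_holder below 0.014 m and z of box in the frame of box_holder between -0.002 and 0.0045 m and contact force between the fingers and box below 0.05 N and angle between the x axis of box and the x axis of box_holder, either way round below 0.26 rad and horizontal distance between marker and marker_holder below 0.014 m and z of marker in the frame of marker_holder between -0.002 and 0.0045 m and contact force between the fingers and marker below 0.05 N and angle between the x axis of marker and the x axis of marker_holder, either way round below 0.26 rad); the robot touches nothing.
It fails at once if the culture dish was moved by more than 20 mm (distance of petri from where it was at the start of the episode above 0.02 m).
It fails at once if the bottle or the cup was tipped over (angle between any of bottle, cup's own z axis and vertical above 0.7 rad).
It fails at once if one of the things was dropped or thrown (fell by more than about 25 mm with no finger on it) ((linear speed of bottle above 0.7 m/s and contact force between the fingers and bottle below 0.02 N) or (linear speed of cup above 0.7 m/s and contact force between the fingers and cup below 0.02 N) or (linear speed of box above 0.7 m/s and contact force between the fingers and box below 0.02 N) or (linear speed of marker above 0.7 m/s and contact force between the fingers and marker below 0.02 N)).
It also fails if it takes over 120 s, if anything falls off the work surface, if the arm or the gripper's body presses on something with over 40 N, if the wrist force passes 120 N, or if a joint passes its speed limit or range.

## Robot

A 7-joint arm with a two-finger parallel gripper is mounted at the origin on a cart in front of the work surface, level with it; the furniture and walls round the work are solid. World frame = base frame: x ahead of the robot, y to its left, z up, the work surface at z = 0. Lengths are in m, angles in rad, forces in N, time in s.
With the tool pointing down it reaches from about 0.35 to 0.9 m from the base axis. Payload 8.1 kg.
Tool frame: the origin (TCP) lies at the very end of the fingers, on their centre line; the grasp point (between the pads) lies 19 mm behind it; y points along the fingers, z is the direction in which the jaws open and shut, and the axes are right-handed (so a half turn about y gives the same grasp; the last joint's range is limited). The gripper opens to 92 mm and grips with 3 to 60 N. Pads are 19 mm wide; open, the fingers measure 130 mm over their backs; the gripper's body (75 mm by 190 mm) begins 47 mm behind the grasp point.
Start: joints at [-1.292, 0.434, 0.025, 1.573, -0.012, 1.134, -0.075], TCP at [0.233, 0.58, 0.227] pointing down, gripper open.
Joint ranges: [-2.62, 2.62], [-0.44, 2.09], [-1.27, 1.32], [0.08, 2.57], [-1.32, 4.46], [0.12, 2], [-2.74, 2.74]. Speed limits (rad/s): [2.22, 2.22, 3.01, 3.01, 3.14, 3.14, 3.14].

## Interface

Orientations are given as [roll, pitch, yaw] about the fixed x, y, z axes, in that order (R = Rz(yaw) Ry(pitch) Rx(roll)).
In Python, from cell import r, cams, job gives the robot as it stands.
- The arm moves only by the shell command python3 -m jog 'ROWS' [FORCE]. ROWS is JSON, a list of rows, each a list of 7 numbers: the shift along the tool's x, y, z in cm, then the turn, a rotation vector about the tool's x, y, z in rad, then the opening, from 0 (shut) to 1 (fully open). A call has 1 to 10 rows; each row shifts and turns the pose as measured when the row begins, along the tool's axes as they then stand; what a row does not reach is not made up. A row lasts 1/10 s, in which the tool goes at most 50 mm and 8.59 degrees, less where a joint would pass 70% of its speed; a pose out of reach is approached as far as the arm can. A call with a gripper value outside its range is refused whole. The fingers move at their own pace and stop on an object; FORCE is the grip in N (left out, the last holds). Time passes only in rows, so rows that do not move let the fingers close. It gives the time, the measured TCP pose, the force and the opening at its end, in the units of the state.
- r.sense(): the state, without advancing time (a new reading comes with each control period).
- cams.capture(name): name is "scene" or "top"; returns a dict with "color" (384x512x3 uint8, red, green, blue), "K" (3x3 intrinsics, pixels), "position" and "orientation" of the camera in the world. Camera axes: x right, y down, z forward; pixel columns grow to the right and rows downward; lengths in m; the calibration is good to about 2 mm. A picture is of the moment at which its call begins. There is no depth.
- job.close_job(): hands the job in, once; it reports no verdict.
The state is a dict: "t": time; "joint_positions": joint angles; "qd": joint speeds; "tau": joint torques, N m; "tcp_pos": TCP position; "eef_rot": TCP orientation; "contact_force": force on the tool from outside, world axes, zero at the start; "wrist_torque": the same for the moment, N m; "width": finger opening in m.
Only numpy, scipy, OpenCV 4.12 (cv2) and the standard library are available. Lean on these libraries where they do the work, as an engineer would, in place of code of your own. Each camera call takes 0.05 s, during which the arm holds its last target. There are 200 camera calls.

## Working session

There is one attempt and no reset: what is moved stays moved. The work goes in short steps, Python scripts to look and compute and a shell command to move; the robot and the scene stay as the last step left them, time stands still between calls to the robot, and variables do not carry over. Pictures are saved under pics/ and viewed, about 12 in all and at most 16, crops included, and the job is handed in when it is done.

```bash
mkdir -p pics; ls; python3 - <<'E'
from cell import r,cams,job
import cv2
s=r.sense(); print(s)
for n in("scene","top"):
    c=cams.capture(n); print(n,c["K"],c["position"],c["orientation"]); cv2.imwrite(f"pics/{n}0.png",cv2.resize(c["color"][:,:,::-1],(800,600),interpolation=cv2.INTER_CUBIC)); cv2.imwrite(f"{n}0raw.png",c["color"][:,:,::-1])
E
```

```text
pics
{'t': 0.0, 'joint_positions': array([-1.29161463,  0.43520437,  0.0249935 ,  1.57409004, -0.01157147,
        1.13397988, -0.07509119]), 'qd': array([ 0.00127379,  0.00084998,  0.00022299, -0.00046506,  0.00011335,
        0.00121941, -0.00050874]), 'tau': array([ 1.91792526e-03, -6.67863679e+01,  9.86019820e-01, -3.14459789e+01,
       -6.03620592e-02,  4.28409234e-02,  1.50014048e-04]), 'tcp_pos': array([0.23274523, 0.57950835, 0.2259595 ]), 'eef_rot': array([-1.57232379e+00, -1.73965589e-04, -3.81849017e-01]), 'contact_force': array([-0.77498674,  0.46820629, -0.25354273]), 'wrist_torque': array([-0.01987027, -0.02020896, -0.02722921]), 'width': 0.09181163225351485}
scene [[473.93779785   0.         259.97676692]
 [  0.         473.93779785 194.96698173]
 [  0.           0.           1.        ]] [-0.36402216 -0.62400511  0.74841772] [-2.14874734  0.00905143 -0.88272855]
top [[481.31720945   0.         253.24205078]
 [  0.         481.31720945 186.25096312]
 [  0.           0.           1.        ]] [0.42130452 0.10363447 1.35846124] [-3.08032731 -0.02671525 -1.57533377]
```

View pics/top0.png

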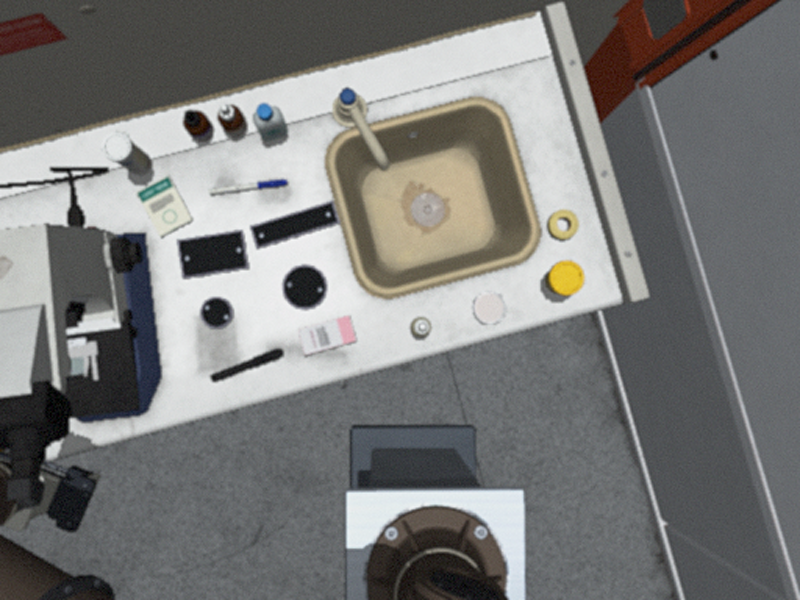

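View pics/scene0.png

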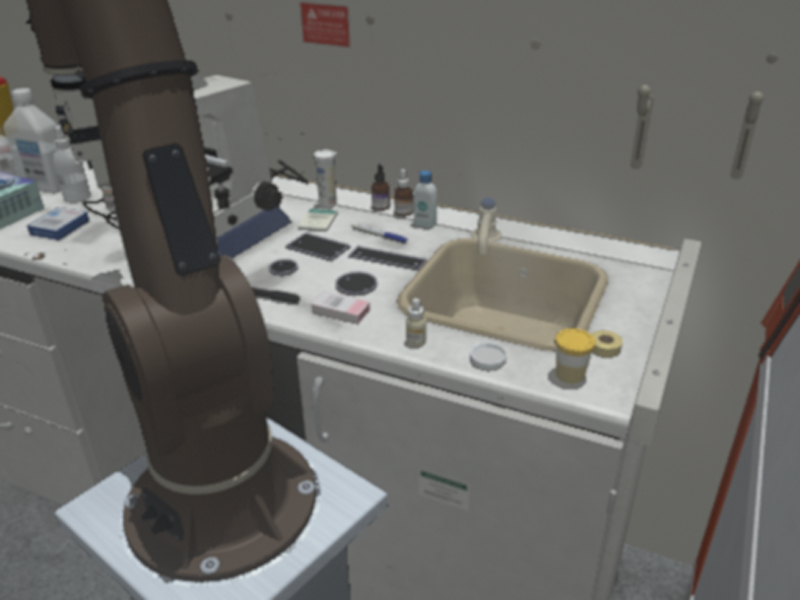

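The top view (800x600 px) shows bottle (421,327), dish (489,307), cup (565,279), carton (329,335) and marker (247,365). The holders are bottle (217,312), cup (304,287), carton (212,254) and marker (293,225). A microscope stands left of x≈155. The scene view agrees with this.

```bash
cat > h.py <<'E'
import numpy as np, cv2
from scipy.spatial.transform import Rotation as R
from cell import r,cams,job
def pt(c,u,v,z):
    d=R.from_euler('xyz',c["orientation"]).as_matrix()@np.linalg.inv(c["K"])@np.array([u,v,1.])
    p=np.array(c["position"]); return (p+d*(z-p[2])/d[2])
def proj(c,P):
    q=c["K"]@(R.from_euler('xyz',c["orientation"]).as_matrix().T@(np.array(P)-c["position"])); return q[:2]/q[2]
def blob(c,mask,roi,z,name):
    """largest blob of mask in roi (u0,v0,u1,v1; raw px): centre, long/short side, yaw on plane z"""
    m=np.zeros(mask.shape,np.uint8); u0,v0,u1,v1=roi; m[v0:v1,u0:u1]=mask[v0:v1,u0:u1]
    cs,_=cv2.findContours(m,cv2.RETR_EXTERNAL,cv2.CHAIN_APPROX_NONE)
    if not cs: print(name,"none");return
    k=max(cs,key=cv2.contourArea)[:,0,:]
    P=np.array([pt(c,u,v,z)[:2] for u,v in k],np.float32)
    (x,y),(w,h),a=cv2.minAreaRect(P*1000); 
    if h>w: w,h,a=h,w,a+90
    print(name,"xy %.1f %.1f size %.0f %.0f yaw %.3f"%(x,y,w,h,(np.deg2rad(a)+np.pi/2)%np.pi-np.pi/2), "px",k.min(0),k.max(0))
E
cat > m.py <<'E'
from h import *
c=cams.capture("top"); im=c["color"]; hsv=cv2.cvtColor(im,cv2.COLOR_RGB2HSV)
H,S,V=[hsv[...,i].astype(int) for i in range(3)]
s=.64
def roi(u,v,a,b): return tuple(int(t*s) for t in(u-a,v-b,u+a,v+b))
dark=((V<110)*255).astype(np.uint8); yel=((S>150)&(V>120)).astype(np.uint8)*255
blob(c,dark,roi(217,312,25,25),.004,"bottle_holder")
blob(c,dark,roi(304,287,30,30),.004,"cup_holder")
blob(c,dark,roi(212,254,45,32),.004,"box_holder")
blob(c,dark,roi(293,225,47,32),.004,"marker_holder")
blob(c,dark,roi(247,365,50,30),.012,"marker")
blob(c,yel,roi(565,279,30,30),.07,"cup")
E
python3 m.py; python3 - <<'E'
import cv2,numpy as np
im=cv2.imread('top0raw.png')
a=im[185:245,185:235]; b=im[185:235,245:335]
a=cv2.resize(a,(500,600),interpolation=cv2.INTER_NEAREST);b=cv2.resize(b,(900,500),interpolation=cv2.INTER_NEAREST)
o=cv2.resize(im[175:245,185:345],(800,350),interpolation=cv2.INTER_NEAREST); cv2.imwrite('pics/crop.png',o)
E
```

```text
bottle_holder xy 466.7 389.7 size 50 50 yaw 0.009 px [129 191] [147 209]
cup_holder xy 512.5 230.9 size 73 70 yaw 1.569 px [182 171] [208 196]
box_holder xy 572.4 396.8 size 114 66 yaw -1.411 px [115 148] [157 176]
marker_holder xy 625.9 249.6 size 152 38 yaw -1.269 px [161 130] [215 157]
marker xy 374.7 332.7 size 132 18 yaw -1.223 px [135 223] [180 243]
cup xy 522.4 -224.6 size 58 55 yaw -0.796 px [351 167] [372 188]
```

View pics/crop.png

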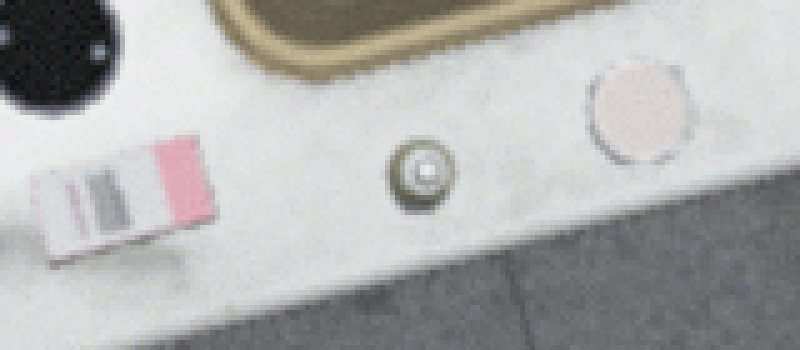

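The crop (5x, offset 185,175) shows the bottle tip at (426,170) and the body at (422,176). The carton's top corners are about (34,176), (195,136), (214,214) and (52,258). The dish centre is (641,110).

```bash
python3 - <<'E'
from h import *
c=cams.capture("top"); f=lambda u,v,z:np.round(1000*pt(c,185+(u+.5)/5-.5,175+(v+.5)/5-.5,z)[:2],1)
print("tip",f(426,170,.086),"body",f(422,175,.056),"dish",f(641,110,.014))
q=[f(u,v,.02) for u,v in((34,176),(195,136),(214,214),(52,258))]; print(q,np.mean(q,0))
for i in range(4): print(np.linalg.norm(q[i]-q[(i+1)%4]), np.arctan2(*(q[i]-q[(i+1)%4])[::-1]))
# scene cross-check by projection of tops
s=cams.capture("scene"); im=s["color"][:,:,::-1].copy()
P={"tip":(*f(426,170,.086)/1000,.086),"cup":(.5224,-.2246,.072),"dish":(*f(641,110,.014)/1000,.014),"box":(*np.mean(q,0)/1000,.02),"mk":(.3747,.3327,.02),"ch":(.5125,.2309,.002),"bh":(.4667,.3897,.002),"xh":(.5724,.3968,.002),"mh":(.6259,.2496,.002)}
im=cv2.resize(im,None,fx=3,fy=3)
for k,p in P.items():
    u,v=proj(s,p); print(k,np.round((u,v),1)); cv2.drawMarker(im,(int(3*u+1),int(3*v+1)),(0,255,0),0,12,1)
cv2.imwrite("pics/chk.png",im[400:780,420:1220])
E
```

```text
tip [439.9  25.7] body [437.6  26.1] dish [474.1 -99.7]
[array([438.4, 239.1]), array([460.3, 150. ]), array([417. , 139.5]), array([393.1, 229. ])] [427.2 189.4]
91.75194820819883 1.8118099036435766
44.55490994267636 0.23790202567931226
92.63617004172829 -1.3098462540936215
46.412282857019605 -2.9222226094432497
tip [265.6 191.1]
cup [366.9 216.3]
dish [311.9 225.4]
box [217.9 193.2]
mk [169.9 184.2]
ch [227.8 181.5]
bh [180.6 171. ]
xh [203.  157.6]
mh [247.6 165.1]
```

View pics/chk.png

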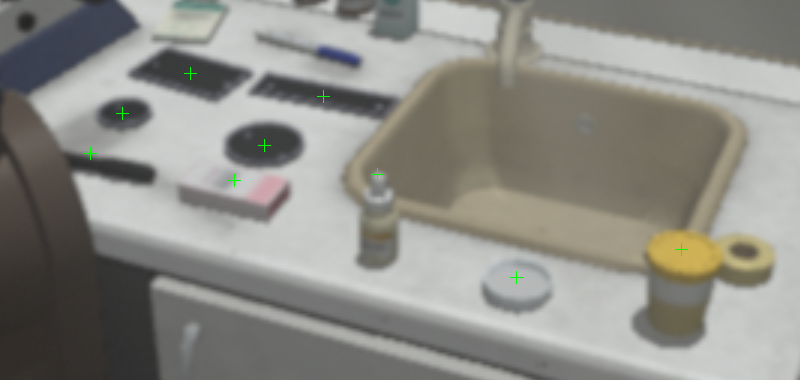

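Positions hold up: sizes match to 3 mm and the scene projections land on the objects. I'll start with the marker, moving sideways clear of the microscope first.

```bash
cat > go.py <<'E'
import sys
from h import *
# usage: go.py x y z yaw (mm, rad): remaining move in tool axes (cm), both with the present yaw and after turning
s=r.sense(); p=s["tcp_pos"]*1000; M=R.from_euler('xyz',s["eef_rot"]).as_matrix(); yaw=np.arctan2(M[1,0],M[0,0])
t=np.array([float(v) for v in sys.argv[1:4]]); ty=float(sys.argv[4]); d=t-p
f=lambda a:np.round([(d[0]*np.cos(a)+d[1]*np.sin(a))/10,-d[2]/10,(-d[0]*np.sin(a)+d[1]*np.cos(a))/10],2)
print("t %.1f"%s["t"],"tcp",np.round(p,1),"yaw %.3f"%yaw,"tilt",np.round(M[2,[0,2]],3),"F",np.round(s["contact_force"],1),"w %.1f"%(s["width"]*1000))
print("now-axes",f(yaw),"after-turn axes",f(ty),"turn about tool y %.3f"%(yaw-ty))
E
python3 -m jog '[[1.84,0,-4.58,0,0,0,1],[1.84,0,-4.58,0,0,0,1],[1.84,0,-4.58,0,0,0,1],[1.84,0,-4.58,0,0,0,1],[1.84,0,-4.58,0,0,0,1],[4.4,0,1.76,0,0,0,1],[4.4,0,1.76,0,0,0,1],[4.4,0,1.76,0,0,0,1]]' 20
python3 go.py 374.7 332.7 100 -1.223
```

```text
t: 1.05
tcp_pos: [0.3676, 0.322, 0.2212]
eef_rot: [-1.58, 0.006, -0.371]
contact_force: [0.1, 0.5, -0.1]
width: 0.0921
t 1.1 tcp [367.6 322.  221.2] yaw -0.371 tilt [-0.006 -0.009] F [ 0.1  0.5 -0.1] w 92.1
now-axes [ 0.28 12.12  1.26] after-turn axes [-0.77 12.12  1.04] turn about tool y 0.852
```

```bash

python3 -m jog '[[0,2,0,0,0.142,0,1],[0,2,0,0,0.142,0,1],[0,2,0,0,0.142,0,1],[0,2,0,0,0.142,0,1],[0,2,0,0,0.142,0,1],[0,2,0,0,0.142,0,1],[-0.8,0,1,0,0,0,1],[0,0,0,0,0,0,1]]'
python3 go.py 374.7 332.7 9 -1.223
```

```text
t: 1.85
tcp_pos: [0.3843, 0.3311, 0.0987]
eef_rot: [-1.573, -0.004, -1.26]
contact_force: [-0.1, -0.1, -0.1]
width: 0.0918
t 1.9 tcp [384.3 331.1  98.7] yaw -1.260 tilt [ 0.004 -0.002] F [-0.1 -0.1 -0.1] w 91.8
now-axes [-0.44  8.97 -0.87] after-turn axes [-0.47  8.97 -0.85] turn about tool y -0.037
```

```bash

python3 -m jog '[[-0.2,2.5,-0.4,0,-0.037,0,1],[-0.2,2.5,-0.4,0,0,0,1],[0,2,0,0,0,0,1],[0,1,0,0,0,0,1],[0,0.5,0,0,0,0,1],[0,0,0,0,0,0,1]]'
python3 go.py 374.7 332.7 9 -1.223
```

```text
t: 2.45
tcp_pos: [0.38, 0.3383, 0.0172]
eef_rot: [-1.564, 0.003, -1.201]
contact_force: [-0.7, -0.1, -0.3]
width: 0.0922
t 2.5 tcp [380.  338.3  17.2] yaw -1.201 tilt [-0.003  0.007] F [-0.7 -0.1 -0.3] w 92.2
now-axes [ 0.33  0.82 -0.69] after-turn axes [ 0.35  0.82 -0.68] turn about tool y 0.022
```

```bash

python3 -m jog '[[0.3,0,-0.7,-0.005,0.022,0,1],[0,0.4,0,0,0,0,1],[0,0.3,0,0,0,0,1],[0,0,0,0,0,0,1]]'
python3 go.py 374.7 332.7 9 -1.223
```

```text
t: 2.85
tcp_pos: [0.3754, 0.3337, 0.0123]
eef_rot: [-1.566, 0.005, -1.224]
contact_force: [-0.3, 0.1, -0.2]
width: 0.0916
t 2.9 tcp [375.4 333.7  12.3] yaw -1.224 tilt [-0.005  0.005] F [-0.3  0.1 -0.2] w 91.6
now-axes [ 0.07  0.33 -0.1 ] after-turn axes [ 0.07  0.33 -0.1 ] turn about tool y -0.001
```

Height 9 mm, then close gently.

```bash

python3 -m jog '[[0,0.45,0,0,0,0,1],[0,0,0,0,0,0,0.1],[0,0,0,0,0,0,0.1],[0,0,0,0,0,0,0.1],[0,0,0,0,0,0,0.1],[0,0,0,0,0,0,0.1],[0,0,0,0,0,0,0.1]]' 15
python3 go.py 374.7 332.7 9 -1.223
```

```text
t: 3.55
tcp_pos: [0.3757, 0.3341, 0.0076]
eef_rot: [-1.565, 0.006, -1.223]
contact_force: [-0.9, 0.3, 0.9]
width: 0.0484
t 3.5 tcp [375.7 334.1   7.6] yaw -1.223 tilt [-0.006  0.005] F [-0.9  0.3  0.9] w 48.4
now-axes [ 0.1  -0.14 -0.14] after-turn axes [ 0.1  -0.14 -0.14] turn about tool y -0.000
```

```bash

python3 -m jog '[[0.1,-0.2,-0.1,0,0,0,0.1],[0,0,0,0,0,0,0.1],[0,0,0,0,0,0,0.1],[0,0,0,0,0,0,0.1],[0,0,0,0,0,0,0.1],[0,0,0,0,0,0,0.1],[0,0,0,0,0,0,0.1]]'
python3 go.py 374.7 332.7 9 -1.223
```

```text
t: 4.25
tcp_pos: [0.375, 0.3327, 0.0099]
eef_rot: [-1.565, 0.006, -1.223]
contact_force: [-0.7, 0.2, -0.1]
width: 0.0177
t 4.2 tcp [375.  332.7   9.9] yaw -1.223 tilt [-0.006  0.006] F [-0.7  0.2 -0.1] w 17.7
now-axes [-0.01  0.09 -0.03] after-turn axes [-0.01  0.09 -0.03] turn about tool y -0.000
```

```bash

python3 -m jog '[[0,-1,0,0,0,0,0.1],[0,-2.5,0,0,0,0,0.1],[0,-2.5,0,0,0,0,0.1],[0,0,0,0,0,0,0.1]]'
python3 go.py 625.9 249.6 12 -1.269; python3 - <<'E'
from h import *
c=cams.capture("scene"); cv2.imwrite("pics/l1.png",cv2.resize(c["color"][120:260,100:300,::-1],(800,560)))
E
```

```text
t: 4.65
tcp_pos: [0.3746, 0.3316, 0.0729]
eef_rot: [-1.567, 0.005, -1.224]
contact_force: [0.2, 0.1, -0.2]
width: 0.0182
t 4.7 tcp [374.6 331.6  72.9] yaw -1.224 tilt [-0.005  0.004] F [ 0.2  0.1 -0.2] w 18.2
now-axes [16.26  6.09 20.84] after-turn axes [15.3   6.09 21.56] turn about tool y 0.045
```

View pics/l1.png

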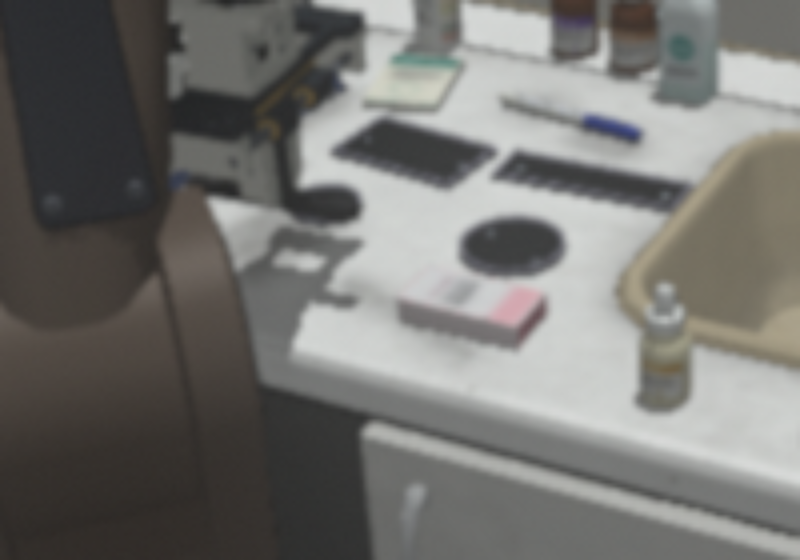

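The marker is lifted: its end shows at (335,205) in the crop, clear of the worktop. I'll carry it to its holder.

```bash

python3 -m jog '[[2,0,2.6,0,0,0,0.1],[3,0,4,0,0,0,0.1],[3,0,4,0,0,0,0.1],[3,0,4,0,0,0,0.1],[3,0,4,0,0.045,0,0.1],[1.6,0,2.1,0,0,0,0.1],[0,0,0,0,0,0,0.1]]'
python3 go.py 625.9 249.6 12 -1.269
```

```text
t: 5.4
tcp_pos: [0.625, 0.2523, 0.0665]
eef_rot: [-1.575, 0.004, -1.262]
contact_force: [0.3, -0.3, -1.0]
width: 0.0174
t 5.4 tcp [625.  252.3  66.5] yaw -1.262 tilt [-0.004 -0.004] F [ 0.3 -0.3 -1. ] w 17.4
now-axes [0.29 5.45 0.  ] after-turn axes [0.29 5.45 0.  ] turn about tool y 0.007
```

```bash

python3 -m jog '[[0.25,2,0,0,0,0,0.1],[0,2,0,0,0,0,0.1],[0,0.6,0,0,0,0,0.1],[0,0.3,0,0,0,0,0.1],[0,0,0,0,0,0,0.1]]'
python3 go.py 625.9 249.6 12 -1.269
```

```text
t: 5.9
tcp_pos: [0.6219, 0.2505, 0.0136]
eef_rot: [-1.58, 0.005, -1.262]
contact_force: [-0.3, 0.9, -0.2]
width: 0.0178
t 5.9 tcp [621.9 250.5  13.6] yaw -1.262 tilt [-0.005 -0.009] F [-0.3  0.9 -0.2] w 17.8
now-axes [0.21 0.16 0.35] after-turn axes [0.21 0.16 0.35] turn about tool y 0.007
```

```bash

python3 -m jog '[[0.2,0,0.35,0.007,0,0,0.1],[0,0.15,0,0,0,0,0.1],[0,0,0,0,0,0,0.1],[0,0,0,0,0,0,0.1]]'
python3 go.py 625.9 249.6 12 -1.269
```

```text
t: 6.3
tcp_pos: [0.6269, 0.2511, 0.0144]
eef_rot: [-1.569, 0.006, -1.261]
contact_force: [0.2, 0.8, -0.1]
width: 0.0178
t 6.3 tcp [626.9 251.1  14.4] yaw -1.261 tilt [-0.006  0.002] F [ 0.2  0.8 -0.1] w 17.8
now-axes [ 0.11  0.24 -0.14] after-turn axes [ 0.12  0.24 -0.14] turn about tool y 0.008
```

```bash

python3 -m jog '[[0.1,0.15,-0.1,0,0,0,0.1],[0,0.15,0,0,0,0,0.1],[0,0.1,0,0,0,0,0.1],[0,0,0,0,0,0,0.1]]'
python3 go.py 625.9 249.6 12 -1.269
```

```text
t: 6.7
tcp_pos: [0.6267, 0.25, 0.0122]
eef_rot: [-1.567, 0.006, -1.261]
contact_force: [0.3, 0.1, -0.2]
width: 0.0181
t 6.7 tcp [626.7 250.   12.2] yaw -1.261 tilt [-0.006  0.003] F [ 0.3  0.1 -0.2] w 18.1
now-axes [ 0.01  0.02 -0.08] after-turn axes [ 0.01  0.02 -0.08] turn about tool y 0.008
```

```bash

python3 -m jog '[[0,0.2,0,0,0,0,0.1],[0,0,0,0,0,0,0.1]]'; python3 -m jog '[[0,0.2,0,0,0,0,0.1],[0,0,0,0,0,0,0.1]]'
```

```text
t: 6.9
tcp_pos: [0.627, 0.2501, 0.0116]
eef_rot: [-1.567, 0.007, -1.261]
contact_force: [0.3, 0.3, -0.4]
width: 0.0176
t: 7.1
tcp_pos: [0.6274, 0.2502, 0.0108]
eef_rot: [-1.566, 0.007, -1.261]
contact_force: [0.6, -0.3, -0.4]
width: 0.0176
```

```bash

python3 -m jog '[[0,0,0,0,0,0,0.4],[0,0,0,0,0,0,0.4],[0,0,0,0,0,0,0.4],[0,0,0,0,0,0,0.4]]'; python3 -m jog '[[0,-1,0,0,0,0,0.4],[0,-4,0,0,0,0,0.6],[0,-4,0,0,0,0,0.9],[0,0,0,0,0,0,0.9]]'; python3 go.py 427.2 189.4 60 -1.33
```

```text
t: 7.5
tcp_pos: [0.6271, 0.25, 0.0097]
eef_rot: [-1.567, 0.007, -1.261]
contact_force: [0.0, -0.2, -0.8]
width: 0.0362
t: 7.9
tcp_pos: [0.6263, 0.2487, 0.1028]
eef_rot: [-1.57, 0.006, -1.261]
contact_force: [1.4, 0.7, 0.0]
width: 0.0563
t 7.9 tcp [626.3 248.7 102.8] yaw -1.261 tilt [-0.006  0.001] F [1.4 0.7 0. ] w 56.3
now-axes [ -0.42   4.28 -20.77] after-turn axes [  1.01   4.28 -20.75] turn about tool y 0.069
```

```bash

python3 -m jog '[[0,0,-4.5,0,0,0,1],[0,0,-4.5,0,0,0,1],[0,0,-4.5,0,0,0,1],[0,0,-4.5,0,0.069,0,1],[1,2,-2.7,0,0,0,1],[0,0,0,0,0,0,1]]'; python3 go.py 427.2 189.4 9.5 -1.33
python3 - <<'E'
from h import *
c=cams.capture("top");cv2.imwrite("pics/t1.png",cv2.resize(c["color"][110:250,100:300,::-1],(800,560)))
E
```

```text
t: 8.5
tcp_pos: [0.4252, 0.1756, 0.0834]
eef_rot: [-1.564, 0.008, -1.332]
contact_force: [-1.2, 0.3, -0.6]
width: 0.0918
t 8.5 tcp [425.2 175.6  83.4] yaw -1.332 tilt [-0.008  0.007] F [-1.2  0.3 -0.6] w 91.8
now-axes [-1.29  7.39  0.52] after-turn axes [-1.29  7.39  0.52] turn about tool y -0.002
```

View pics/t1.png

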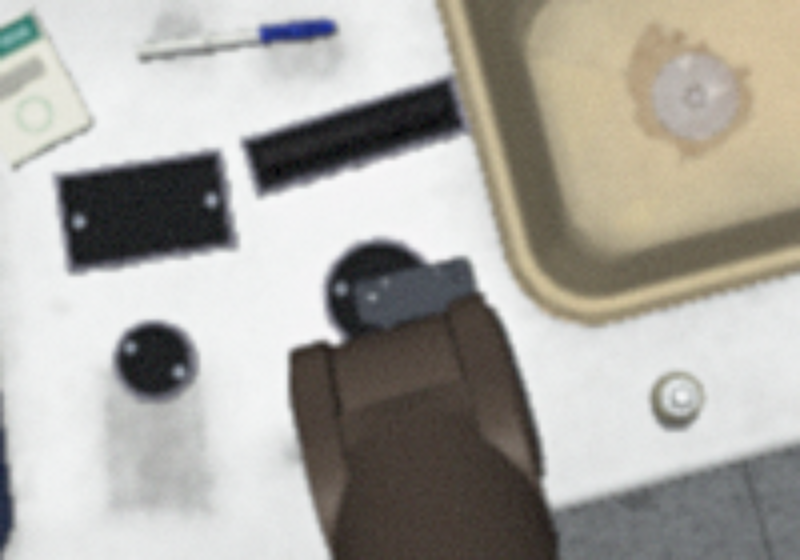

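The marker lies along its holder, from about (250,165) to (460,105), and covers the screw heads. Now the carton.

```bash

python3 -m jog '[[-0.6,2.5,0.3,0,0,0,1],[-0.6,2.5,0.2,0,0,0,1],[0,1,0,0,0,0,1],[0,0.6,0,0,0,0,1],[0,0,0,0,0,0,1]]'; python3 go.py 427.2 189.4 9.5 -1.33
```

```text
t: 9.05
tcp_pos: [0.4377, 0.1946, 0.02]
eef_rot: [-1.551, 0.012, -1.332]
contact_force: [-0.2, -0.9, -0.4]
width: 0.0918
t 9.1 tcp [437.7 194.6  20. ] yaw -1.332 tilt [-0.012  0.02 ] F [-0.2 -0.9 -0.4] w 91.8
now-axes [ 0.26  1.05 -1.15] after-turn axes [ 0.26  1.05 -1.15] turn about tool y -0.002
```

```bash

python3 -m jog '[[0.25,0,-0.6,-0.02,0,-0.012,1],[0,0,-0.5,0,0,0,1],[0,0.4,0,0,0,0,1],[0,0.4,0,0,0,0,1],[0,0.2,0,0,0,0,1],[0,0,0,0,0,0,1]]'; python3 go.py 427.2 189.4 9.5 -1.33
```

```text
t: 9.65
tcp_pos: [0.4284, 0.1893, 0.0115]
eef_rot: [-1.569, -0.0, -1.333]
contact_force: [-0.4, -0.7, 0.3]
width: 0.0919
t 9.7 tcp [428.4 189.3  11.5] yaw -1.333 tilt [0.    0.002] F [-0.4 -0.7  0.3] w 91.9
now-axes [-0.04  0.2  -0.12] after-turn axes [-0.04  0.2  -0.12] turn about tool y -0.003
```

```bash

python3 -m jog '[[0,0.25,-0.1,0,0,0,0.4],[0,0,0,0,0,0,0.4],[0,0,0,0,0,0,0.4],[0,0,0,0,0,0,0.4],[0,0,0,0,0,0,0.4],[0,0,0,0,0,0,0.4],[0,0,0,0,0,0,0.4],[0,0,0,0,0,0,0.4],[0,0,0,0,0,0,0.4]]' 25; python3 go.py 427.2 189.4 9.5 -1.33
```

```text
t: 10.55
tcp_pos: [0.4276, 0.189, 0.0088]
eef_rot: [-1.569, -0.0, -1.333]
contact_force: [-0.1, 0.2, -1.5]
width: 0.0481
t 10.6 tcp [427.6 189.    8.8] yaw -1.333 tilt [0.    0.002] F [-0.1  0.2 -1.5] w 48.1
now-axes [-0.04 -0.07 -0.03] after-turn axes [-0.04 -0.07 -0.03] turn about tool y -0.003
```

```bash

python3 -m jog '[[0,-1,0,0,0,0,0.4],[0,-2.5,0,0,0,0,0.4],[0,-2,0,0,0,0,0.4],[0,0,0,0,0,0,0.4]]'; python3 go.py 572.4 396.8 12 -1.411
```

```text
t: 10.95
tcp_pos: [0.4268, 0.1884, 0.0666]
eef_rot: [-1.571, -0.001, -1.333]
contact_force: [1.1, 0.3, -1.1]
width: 0.0478
t 10.9 tcp [426.8 188.4  66.6] yaw -1.333 tilt [ 0.001 -0.   ] F [ 1.1  0.3 -1.1] w 47.8
now-axes [-16.84   5.46  19.05] after-turn axes [-18.26   5.46  17.69] turn about tool y 0.078
```

```bash

python3 -m jog '[[-2,0,2.2,0,0,0,0.4],[-3,0,3.4,0,0,0,0.4],[-3,0,3.4,0,0,0,0.4],[-3,0,3.4,0,0,0,0.4],[-3,0,3.4,0,0.078,0,0.4],[-2.8,0,2.8,0,0,0,0.4],[0,0,0,0,0,0,0.4]]'; python3 go.py 572.4 396.8 12 -1.411; python3 - <<'E'
from h import *
c=cams.capture("scene");cv2.imwrite("pics/s2.png",cv2.resize(c["color"][100:240,110:310,::-1],(800,560)))
E
```

```text
t: 11.65
tcp_pos: [0.5725, 0.3996, 0.064]
eef_rot: [-1.574, -0.0, -1.416]
contact_force: [0.3, -0.4, -0.7]
width: 0.0479
t 11.7 tcp [572.5 399.6  64. ] yaw -1.416 tilt [ 0.    -0.003] F [ 0.3 -0.4 -0.7] w 47.9
now-axes [ 0.28  5.2  -0.06] after-turn axes [ 0.28  5.2  -0.06] turn about tool y -0.005
```

View pics/s2.png

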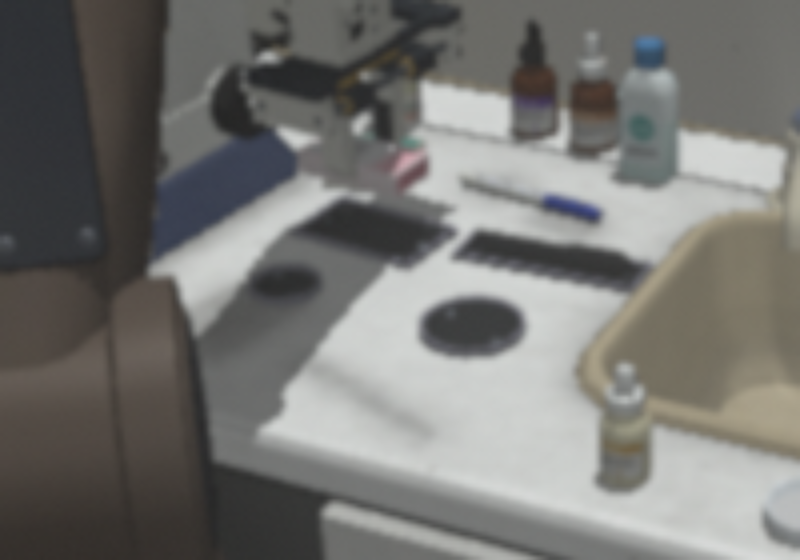

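The carton is held above its holder, with the pink end at (405,165). I'll lower it.

```bash

python3 -m jog '[[0.25,2,0,0,0,0,0.4],[0,2,0,0,0,0,0.4],[0,0.6,0,0,0,0,0.4],[0,0,0,0,0,0,0.4]]'; python3 go.py 572.4 396.8 12 -1.411
```

```text
t: 12.1
tcp_pos: [0.5697, 0.3905, 0.0149]
eef_rot: [-1.58, -0.005, -1.419]
contact_force: [0.1, -0.2, -1.0]
width: 0.0479
t 12.1 tcp [569.7 390.5  14.9] yaw -1.419 tilt [ 0.005 -0.009] F [ 0.1 -0.2 -1. ] w 47.9
now-axes [-0.59  0.29  0.37] after-turn axes [-0.58  0.29  0.37] turn about tool y -0.008
```

```bash

python3 -m jog '[[-0.55,-0.1,0.35,0.009,0,0.005,0.4],[0,0.15,0,0,0,0,0.4],[0,0.15,0,0,0,0,0.4],[0,0,0,0,0,0,0.4]]'; python3 go.py 572.4 396.8 10.8 -1.411
```

```text
t: 12.5
tcp_pos: [0.5733, 0.3967, 0.0155]
eef_rot: [-1.568, 0.002, -1.42]
contact_force: [-0.9, -0.3, -1.5]
width: 0.048
t 12.5 tcp [573.3 396.7  15.5] yaw -1.420 tilt [-0.002  0.003] F [-0.9 -0.3 -1.5] w 48.0
now-axes [-0.02  0.47 -0.09] after-turn axes [-0.02  0.47 -0.09] turn about tool y -0.009
```

```bash

python3 -m jog '[[0,0.25,-0.05,0,0,0,0.4],[0,0.25,0,0,0,0,0.4],[0,0,0,0,0,0,0.4]]';python3 -m jog '[[0,0.2,0,0,0,0,0.4],[0,0,0,0,0,0,0.4]]'; python3 go.py 572.4 396.8 10.8 -1.411
```

```text
t: 12.8
tcp_pos: [0.5733, 0.397, 0.0111]
eef_rot: [-1.566, 0.003, -1.419]
contact_force: [0.3, 0.3, -1.4]
width: 0.0477
t: 13.0
tcp_pos: [0.5736, 0.3972, 0.0114]
eef_rot: [-1.566, 0.004, -1.42]
contact_force: [0.9, 0.1, -0.7]
width: 0.0477
t 13.0 tcp [573.6 397.2  11.4] yaw -1.420 tilt [-0.004  0.005] F [ 0.9  0.1 -0.7] w 47.7
now-axes [ 0.02  0.06 -0.12] after-turn axes [ 0.02  0.06 -0.12] turn about tool y -0.009
```

```bash

python3 -m jog '[[0,0.1,0,0,0,0,0.4],[0,0,0,0,0,0,0.7],[0,0,0,0,0,0,0.7],[0,0,0,0,0,0,0.7],[0,0,0,0,0,0,0.7]]'; python3 -m jog '[[0,-1,0,0,0,0,0.7],[0,-4,0,0,0,0,0.8],[0,-4,0,0,0,0,1],[0,-2,0,0,0,0,1],[0,0,0,0,0,0,1]]'; python3 go.py 438.5 26 130 -1.35
```

```text
t: 13.5
tcp_pos: [0.5739, 0.3972, 0.0102]
eef_rot: [-1.565, 0.004, -1.42]
contact_force: [-0.0, 0.4, -0.2]
width: 0.064
t: 14.0
tcp_pos: [0.5729, 0.3961, 0.125]
eef_rot: [-1.567, 0.002, -1.42]
contact_force: [-0.2, -1.0, -0.4]
width: 0.0898
t 14.0 tcp [572.9 396.1 125. ] yaw -1.420 tilt [-0.002  0.004] F [-0.2 -1.  -0.4] w 89.8
now-axes [ 34.57  -0.5  -18.85] after-turn axes [ 33.16  -0.5  -21.22] turn about tool y -0.070
```

```bash

python3 -m jog '[[3.8,0,-2.1,0,0,0,1],[3.8,0,-2.1,0,0,0,1],[3.8,0,-2.1,0,0,0,1],[3.8,0,-2.1,0,0,0,1],[3.8,0,-2.1,0,0,0,1],[3.8,0,-2.1,0,0,0,1],[3.8,0,-2.1,0,0,0,1],[3.8,0,-2.1,0,0,0,1],[3.8,0,-2.1,0,-0.07,0,1],[0,0,0,0,0,0,1]]';  python3 go.py 438.5 26 100 -1.35
```

```text
t: 15.0
tcp_pos: [0.4287, 0.0178, 0.1185]
eef_rot: [-1.569, 0.003, -1.343]
contact_force: [0.1, 0.5, 0.3]
width: 0.0917
t 15.0 tcp [428.7  17.8 118.5] yaw -1.343 tilt [-0.003  0.002] F [0.1 0.5 0.3] w 91.7
now-axes [-0.58  1.85  1.14] after-turn axes [-0.59  1.85  1.14] turn about tool y 0.007
```

```bash

python3 -m jog '[[-0.6,0,1.1,0,0,0,1],[0,2,0,0,0,0,1],[0,0,0,0,0,0,1]]';  python3 go.py 438.5 26 29 -1.35
python3 - <<'E'
from h import *
c=cams.capture("top");cv2.imwrite("pics/t2.png",cv2.resize(c["color"][110:250,100:300,::-1],(800,560)))
E
```

```text
t: 15.3
tcp_pos: [0.4402, 0.0285, 0.0981]
eef_rot: [-1.567, 0.004, -1.346]
contact_force: [-0.0, 0.0, -0.4]
width: 0.0917
t 15.3 tcp [440.2  28.5  98.1] yaw -1.346 tilt [-0.004  0.004] F [-0.   0.  -0.4] w 91.7
now-axes [ 0.2   6.91 -0.22] after-turn axes [ 0.2   6.91 -0.22] turn about tool y 0.004
```

View pics/t2.png

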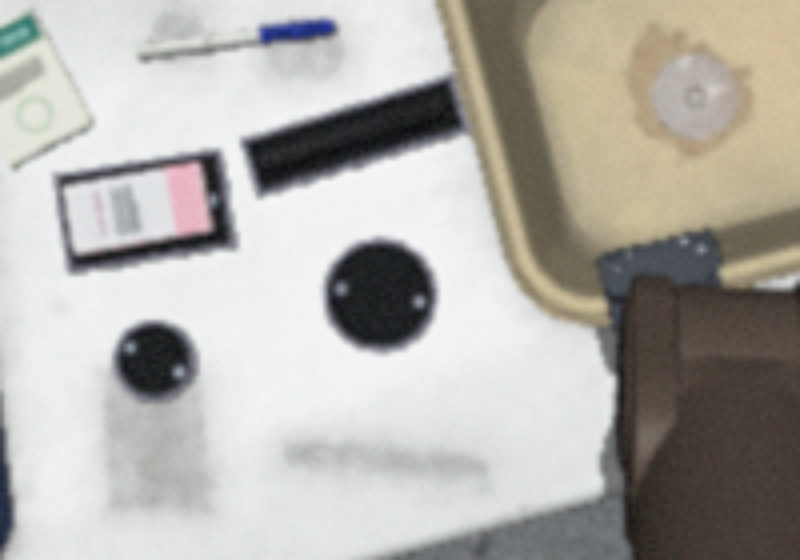

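The carton is in its holder but sits toward the left end: its top runs about (68..213, 162..257) in the crop. I'll measure it.

```bash
python3 - <<'E'
from h import *
c=cams.capture("top"); im=c["color"]; hsv=cv2.cvtColor(im,cv2.COLOR_RGB2HSV)
br=((hsv[...,2]>120)*255).astype(np.uint8)
m=cv2.cvtColor(im,cv2.COLOR_RGB2GRAY)
roi=(115,147,154,174)
b=cv2.morphologyEx(((hsv[...,2]>135)*255).astype(np.uint8),cv2.MORPH_OPEN,np.ones((3,3)))
n,l,st,ce=cv2.connectedComponentsWithStats(b); k=l[162,135]; print(st[k])
blob(c,((l==k)*255).astype(np.uint8),(0,0,512,384),.022,"box")
blob(c,((l!=k)&(hsv[...,2]<110)|(l==k)).astype(np.uint8)*255,(114,146,160,179),.005,"holder")
E
```

```text
[    0     8   438   376 44622]
box xy 396.0 178.2 size 1080 1049 yaw 0.185 px [0 8] [437 383]
holder xy 573.4 394.8 size 127 90 yaw 1.570 px [114 146] [159 178]
```

```bash
python3 - <<'E'
from h import *
c=cams.capture("top");a=c["color"][142:182,108:165,::-1]
cv2.imwrite("pics/t3.png",cv2.resize(a,None,fx=14,fy=14,interpolation=cv2.INTER_CUBIC))
c=cams.capture("scene")
for n,p in(("A",(.5724,.3968,.022)),):print(proj(c,p))
E
```

```text
[202.58467716 152.23586949]
```

View pics/t3.png

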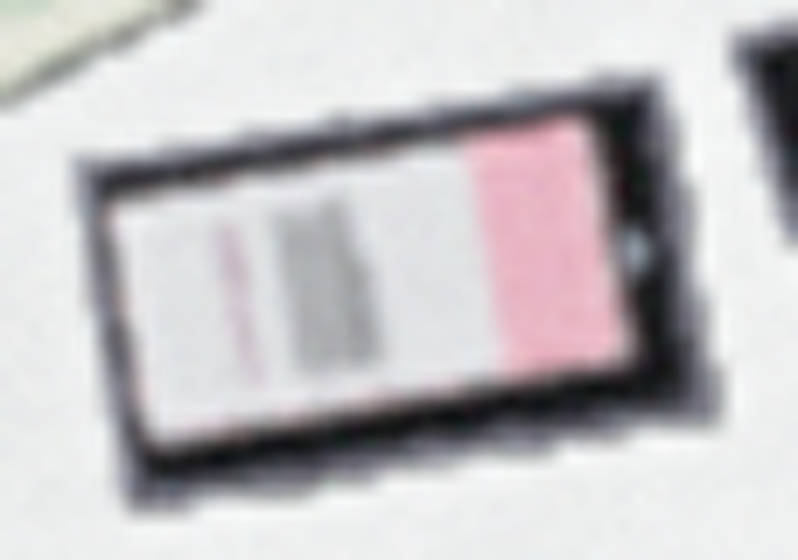

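Carton top corners are (108,205), (588,112), (632,360) and (155,450). The holder's outer corners are (82,160), (655,78), (715,410) and (135,505).

```bash
python3 - <<'E'
from h import *
c=cams.capture("top"); f=lambda u,v,z:1000*pt(c,108+(u+.5)/14-.5,142+(v+.5)/14-.5,z)[:2]
for z,q in((.022,((108,205),(588,112),(632,360),(155,450))),(.007,((82,160),(655,78),(715,410),(135,505)))):
    P=np.array([f(u,v,z) for u,v in q],np.float32); print(cv2.minAreaRect(P),P.mean(0))
E
```

```text
((572.3322143554688, 397.8382568359375), (50.2982177734375, 96.16348266601562), 11.065703392028809) [572.46936 397.92926]
((573.4623413085938, 395.7534484863281), (70.27098083496094, 116.74016571044922), 9.280008316040039) [572.8737 396.0228]
```

The carton is 2 mm from centre and its size matches at z=22 mm, so it is seated; the apparent offset was parallax. Bottle next.

```bash

python3 -m jog '[[0.2,2,-0.2,0,0,0,1],[0,2,0,0,0,0,1],[0,1.5,0,0,0,0,1],[0,0.8,0,0,0,0,1],[0,0,0,0,0,0,1]]';  python3 go.py 438.5 26 29 -1.35
```

```text
t: 16.05
tcp_pos: [0.4433, 0.0278, 0.038]
eef_rot: [-1.557, 0.005, -1.344]
contact_force: [0.3, 0.1, -0.7]
width: 0.0918
t 16.1 tcp [443.3  27.8  38. ] yaw -1.344 tilt [-0.005  0.014] F [ 0.3  0.1 -0.7] w 91.8
now-axes [ 0.07  0.9  -0.51] after-turn axes [ 0.08  0.9  -0.51] turn about tool y 0.006
```

```bash

python3 -m jog '[[0.1,0.2,-0.5,-0.014,0,-0.005,1],[0,0.6,0,0,0,0,1],[0,0.2,0,0,0,0,1],[0,0,0,0,0,0,0.6],[0,0,0,0,0,0,0.5],[0,0,0,0,0,0,0.48]]';  python3 go.py 438.5 26 29 -1.35
```

```text
t: 16.65
tcp_pos: [0.4399, 0.0261, 0.0292]
eef_rot: [-1.569, -0.0, -1.344]
contact_force: [0.4, -0.8, -0.6]
width: 0.0724
t 16.6 tcp [439.9  26.1  29.2] yaw -1.344 tilt [0.    0.002] F [ 0.4 -0.8 -0.6] w 72.4
now-axes [-0.02  0.02 -0.13] after-turn axes [-0.02  0.02 -0.13] turn about tool y 0.006
```

```bash

python3 -m jog '[[0,0,-0.1,0,0,0,0.3],[0,0,0,0,0,0,0.3],[0,0,0,0,0,0,0.3],[0,0,0,0,0,0,0.3],[0,0,0,0,0,0,0.3],[0,0,0,0,0,0,0.3],[0,0,0,0,0,0,0.3],[0,0,0,0,0,0,0.3]]' 12;  python3 go.py 438.5 26 29 -1.35
```

```text
t: 17.45
tcp_pos: [0.4391, 0.0259, 0.0296]
eef_rot: [-1.568, -0.0, -1.344]
contact_force: [-0.4, -0.5, -0.2]
width: 0.0341
t 17.4 tcp [439.1  25.9  29.6] yaw -1.344 tilt [0.    0.003] F [-0.4 -0.5 -0.2] w 34.1
now-axes [-0.03  0.06 -0.05] after-turn axes [-0.03  0.06 -0.05] turn about tool y 0.006
```

```bash

python3 -m jog '[[0,-1,0,0,0,0,0.3],[0,-2,0,0,0,0,0.3],[0,-2.5,0,0,0,0,0.3],[0,0,0,0,0,0,0.3]]' 15;  python3 go.py 466.7 389.7 85 -1.4
```

```text
t: 17.85
tcp_pos: [0.4381, 0.0252, 0.0873]
eef_rot: [-1.571, -0.001, -1.345]
contact_force: [-0.0, 0.1, -1.4]
width: 0.0344
t 17.9 tcp [438.1  25.2  87.3] yaw -1.345 tilt [ 0.001 -0.   ] F [-0.   0.1 -1.4] w 34.4
now-axes [-34.88   0.23  10.96] after-turn axes [-35.43   0.23   9.02] turn about tool y 0.055
```

```bash

python3 -m jog '[[-2.5,0,0.8,0,0,0,0.3],[-4,0,1.25,0,0,0,0.3],[-4,0,1.25,0,0,0,0.3],[-4,0,1.25,0,0,0,0.3],[-4,0,1.25,0,0,0,0.3],[-4,0,1.25,0,0,0,0.3],[-4,0,1.25,0,0,0,0.3],[-4,0,1.25,0,0,0,0.3],[-3,0,1,0,0,0,0.3],[0,0,0,0,0,0,0.3]]';  python3 go.py 466.7 389.7 31.6 -1.35
```

```text
t: 18.85
tcp_pos: [0.4656, 0.3885, 0.0868]
eef_rot: [-1.57, 0.0, -1.349]
contact_force: [-0.4, -0.2, -1.3]
width: 0.0343
t 18.9 tcp [465.6 388.5  86.8] yaw -1.349 tilt [-0.     0.001] F [-0.4 -0.2 -1.3] w 34.3
now-axes [-0.09  5.52  0.13] after-turn axes [-0.09  5.52  0.13] turn about tool y 0.001
```

```bash

python3 -m jog '[[-0.1,1.5,0.1,0,0,0,0.3],[0,1.5,0,0,0,0,0.3],[0,0.8,0,0,0,0,0.3],[0,0.5,0,0,0,0,0.3],[0,0,0,0,0,0,0.3]]';  python3 go.py 466.7 389.7 31.6 -1.35
```

```text
t: 19.35
tcp_pos: [0.4653, 0.3858, 0.0384]
eef_rot: [-1.573, -0.003, -1.351]
contact_force: [0.8, 0.3, -0.3]
width: 0.0338
t 19.4 tcp [465.3 385.8  38.4] yaw -1.351 tilt [ 0.003 -0.003] F [ 0.8  0.3 -0.3] w 33.8
now-axes [-0.35  0.68  0.23] after-turn axes [-0.35  0.68  0.23] turn about tool y -0.001
```

```bash

python3 -m jog '[[-0.35,0.2,0.2,0.002,0,0.003,0.3],[0,0.3,0,0,0,0,0.3],[0,0.2,0,0,0,0,0.3],[0,0,0,0,0,0,0.3]]';  python3 go.py 466.7 389.7 31.6 -1.35
```

```text
t: 19.75
tcp_pos: [0.4677, 0.3894, 0.0319]
eef_rot: [-1.57, 0.001, -1.352]
contact_force: [0.5, 1.1, -1.1]
width: 0.0338
t 19.8 tcp [467.7 389.4  31.9] yaw -1.352 tilt [-0.001  0.001] F [ 0.5  1.1 -1.1] w 33.8
now-axes [-0.05  0.03 -0.09] after-turn axes [-0.05  0.03 -0.09] turn about tool y -0.002
```

```bash

python3 -m jog '[[0,0.15,0,0,0,0,0.3],[0,0,0,0,0,0,0.3],[0,0,0,0,0,0,0.6],[0,0,0,0,0,0,0.6],[0,0,0,0,0,0,0.6],[0,0,0,0,0,0,0.6]]'; python3 go.py 466.7 389.7 130 -1.35; python3 -m jog '[[0,-1.5,0,0,0,0,0.6],[0,-3,0,0,0,0,0.6],[0,-4,0,0,0,0,1],[0,-2.5,0,0,0,0,1],[0,0,0,0,0,0,1]]'; python3 go.py 522.4 -224.6 130 -0.3
```

```text
t: 20.35
tcp_pos: [0.4686, 0.3904, 0.032]
eef_rot: [-1.567, 0.003, -1.352]
contact_force: [-0.0, 0.1, 0.7]
width: 0.0546
t 20.4 tcp [468.6 390.4  32. ] yaw -1.352 tilt [-0.003  0.004] F [-0.   0.1  0.7] w 54.6
now-axes [ 0.02 -9.8  -0.2 ] after-turn axes [ 0.02 -9.8  -0.2 ] turn about tool y -0.002
t: 20.85
tcp_pos: [0.4682, 0.3892, 0.149]
eef_rot: [-1.568, 0.001, -1.353]
contact_force: [-0.5, 0.4, -0.4]
width: 0.0745
t 20.9 tcp [468.2 389.2 149. ] yaw -1.353 tilt [-0.001  0.003] F [-0.5  0.4 -0.4] w 74.5
now-axes [61.1   1.9  -7.97] after-turn axes [ 23.32   1.9  -57.04] turn about tool y -1.053
```

```bash

python3 -m jog '[[4.6,0,-0.6,0,0,0,1],[4.6,0,-0.6,0,0,0,1],[4.6,0,-0.6,0,0,0,1],[4.6,0,-0.6,0,0,0,1],[4.6,0,-0.6,0,0,0,1],[4.6,0,-0.6,0,0,0,1],[4.6,0,-0.6,0,0,0,1],[4.6,0,-0.6,0,0,0,1],[4.6,0,-0.6,0,0,0,1],[4.6,0,-0.6,0,0,0,1]]';
python3 -m jog '[[4.6,0,-0.6,0,0,0,1],[4.6,0,-0.6,0,0,0,1],[0,0,0,0,-0.14,0,1],[0,0,0,0,-0.14,0,1],[0,0,0,0,-0.14,0,1],[0,0,0,0,-0.14,0,1],[0,0,0,0,-0.14,0,1],[0,0,0,0,-0.14,0,1],[0,0,0,0,-0.14,0,1],[0,0,0,0,0,0,1]]'; python3 go.py 522.4 -224.6 100 -0.3
python3 - <<'E'
from h import *
c=cams.capture("top");cv2.imwrite("pics/t4.png",cv2.resize(c["color"][100:270,90:420,::-1],(800,412)))
E
```

```text
t: 21.85
tcp_pos: [0.5107, -0.0797, 0.1494]
eef_rot: [-1.562, 0.008, -1.338]
contact_force: [0.6, 0.5, 0.4]
width: 0.092
t: 22.85
tcp_pos: [0.5158, -0.1873, 0.1496]
eef_rot: [-1.564, -0.003, -0.335]
contact_force: [0.0, 0.8, -0.2]
width: 0.0919
t 22.9 tcp [ 515.8 -187.3  149.6] yaw -0.335 tilt [0.003 0.007] F [ 0.   0.8 -0.2] w 91.9
now-axes [ 1.85  4.96 -3.3 ] after-turn axes [ 1.73  4.96 -3.36] turn about tool y -0.035
```

View pics/t4.png

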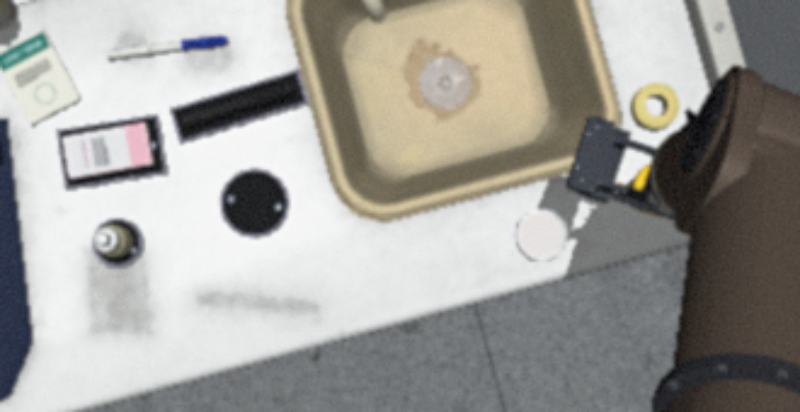

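The bottle stands in its holder (115,240), the dish is unmoved at (541,235), and the tape roll is at (656,105). Before descending on the cup I'll check the end rail's position and height.

```bash
python3 - <<'E'
import cv2,numpy as np
a=cv2.imread('top0raw.png')[120:200,330:420]; b=cv2.imread('scene0raw.png')[190:290,340:460]
cv2.imwrite('pics/rail.png',np.hstack([cv2.resize(a,(400,356),interpolation=2),cv2.resize(b,(400,333),interpolation=2)][:1]+[cv2.copyMakeBorder(cv2.resize(b,(400,333),interpolation=2),0,23,0,0,0)]))
from h import *
c=cams.capture("top")
for u,v in((391,190),(375,135)):  # left edge of rail at the worktop end
    print([np.round(1000*pt(c,u,v,z)[:2]) for z in(0,.04,.08)])
E
```

```text
[array([ 493., -326.]), array([ 491., -313.]), array([ 488., -300.])]
[array([ 651., -283.]), array([ 644., -272.]), array([ 637., -260.])]
```

View pics/rail.png

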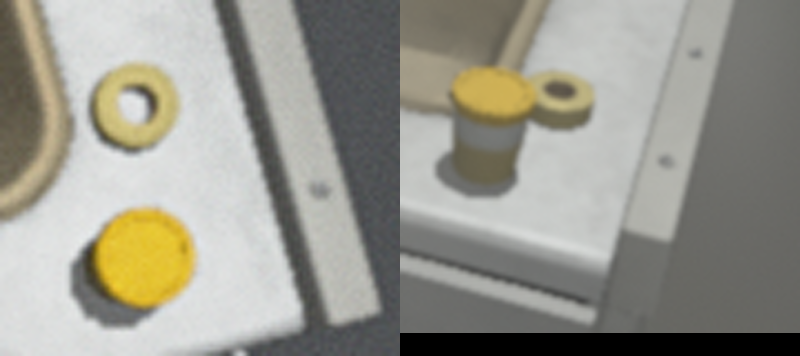

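```bash
python3 - <<'E'
from h import *
t=cams.capture("top"); s=cams.capture("scene")
for z in np.arange(-.3,.31,.05):
    p=pt(t,404.3,193,z); print(round(z,2),np.round(p[:2]*1000),np.round(proj(s,p)))
E
python3 -m jog '[[1.2,0,-1.9,-0.006,-0.035,0,1],[0.6,2,-1.5,0,0,0,1],[0,2,0,0,0,0,1],[0,0,0,0,0,0,1]]'; python3 go.py 522.4 -224.6 47 -0.3
```

```text
-0.3 [ 498. -467.] [430. 374.]
-0.25 [ 496. -450.] [427. 358.]
-0.2 [ 493. -432.] [424. 342.]
-0.15 [ 491. -415.] [420. 325.]
-0.1 [ 489. -398.] [417. 308.]
-0.05 [ 486. -381.] [413. 290.]
-0.0 [ 484. -364.] [409. 271.]
0.05 [ 482. -346.] [405. 252.]
0.1 [ 479. -329.] [401. 232.]
0.15 [ 477. -312.] [397. 211.]
0.2 [ 475. -295.] [392. 190.]
0.25 [ 472. -278.] [388. 168.]
0.3 [ 470. -260.] [383. 144.]
t: 23.45
tcp_pos: [0.5235, -0.2256, 0.1091]
eef_rot: [-1.571, -0.005, -0.312]
contact_force: [-1.0, 0.4, -0.1]
width: 0.0919
t 23.4 tcp [ 523.5 -225.6  109.1] yaw -0.312 tilt [0.005 0.   ] F [-1.   0.4 -0.1] w 91.9
now-axes [-0.14  6.21  0.06] after-turn axes [-0.14  6.21  0.07] turn about tool y -0.012
```

The rail top is about 30 mm high at y≈-0.35, so it is clear. Descending.

```bash

python3 -m jog '[[-0.1,2,0,0,0,0.005,1],[0,2,0,0,0,0,1],[0,1,0,0,0,0,1],[0,0.5,0,0,0,0,1],[0,0,0,0,0,0,1]]'; python3 go.py 522.4 -224.6 47 -0.3
```

```text
t: 23.95
tcp_pos: [0.5247, -0.2249, 0.0557]
eef_rot: [-1.571, -0.003, -0.318]
contact_force: [0.7, -1.0, 0.3]
width: 0.0918
t 23.9 tcp [ 524.7 -224.9   55.7] yaw -0.318 tilt [ 0.003 -0.   ] F [ 0.7 -1.   0.3] w 91.8
now-axes [-0.23  0.87 -0.04] after-turn axes [-0.23  0.87 -0.04] turn about tool y -0.018
```

```bash

python3 -m jog '[[-0.2,0.4,0,0,0,0,1],[0,0.4,0,0,0,0,1],[0,0,0,0,0,0,0.6],[0,0,0,0,0,0,0.6],[0,0,0,0,0,0,0.6],[0,0,0,0,0,0,0.6],[0,0,0,0,0,0,0.6],[0,0,0,0,0,0,0.6]]' 15; python3 go.py 522.4 -224.6 47 -0.3
```

```text
t: 24.75
tcp_pos: [0.5243, -0.2247, 0.0499]
eef_rot: [-1.571, -0.007, -0.318]
contact_force: [0.1, 0.2, -1.2]
width: 0.0595
t 24.8 tcp [ 524.3 -224.7   49.9] yaw -0.318 tilt [0.007 0.   ] F [ 0.1  0.2 -1.2] w 59.5
now-axes [-0.19  0.29 -0.05] after-turn axes [-0.19  0.29 -0.04] turn about tool y -0.018
```

```bash

python3 -m jog '[[0,0,0,0,0,0,0.4],[0,0,0,0,0,0,0.4],[0,-1,0,0,0,0,0.4],[0,-1.5,0,0,0,0,0.4],[0,-2,0,0,0,0,0.4],[0,0,0,0,0,0,0.4]]' 20; python3 go.py 512.5 230.9 95 -0.3
python3 - <<'E'
from h import *
c=cams.capture("scene");cv2.imwrite("pics/s3.png",cv2.resize(c["color"][120:270,270:430,::-1],(640,600)))
E
```

```text
t: 25.35
tcp_pos: [0.5236, -0.2247, 0.0976]
eef_rot: [-1.571, -0.005, -0.318]
contact_force: [0.1, -1.3, -0.6]
width: 0.0592
t 25.4 tcp [ 523.6 -224.7   97.6] yaw -0.318 tilt [ 0.005 -0.   ] F [ 0.1 -1.3 -0.6] w 59.2
now-axes [-15.32   0.26  42.92] after-turn axes [-14.53   0.26  43.2 ] turn about tool y -0.018
```

View pics/s3.png

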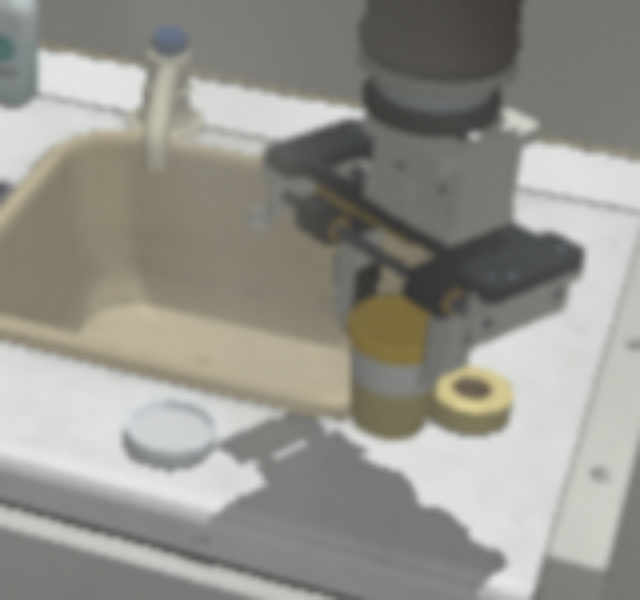

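The cup hangs upright between the fingers at (390,370), clear of the worktop. I'll carry it over.

```bash

python3 -m jog '[[-0.8,0,2.3,0,0,0,0.4],[-1.5,0,4.2,0,0,0,0.4],[-1.5,0,4.2,0,0,0,0.4],[-1.5,0,4.2,0,0,0,0.4],[-1.5,0,4.2,0,0,0,0.4],[-1.5,0,4.2,0,0,0,0.4],[-1.5,0,4.2,0,0,0,0.4],[-1.5,0,4.2,0,0,0,0.4],[-1.5,0,4.2,0,0,0,0.4],[-1.5,0,4.2,0,0,0,0.4]]'; python3 -m jog '[[-1,0,2.8,0,0,0,0.4],[0,0,0,0,0,0,0.4]]';python3 go.py 512.5 230.9 52 -0.3
```

```text
t: 26.4
tcp_pos: [0.5118, 0.2074, 0.0908]
eef_rot: [-1.577, -0.003, -0.333]
contact_force: [1.3, 0.0, 0.1]
width: 0.0591
t: 26.6
tcp_pos: [0.509, 0.2468, 0.0893]
eef_rot: [-1.575, -0.001, -0.323]
contact_force: [-0.9, 0.2, 0.5]
width: 0.059
t 26.6 tcp [509.  246.8  89.3] yaw -0.323 tilt [ 0.001 -0.004] F [-0.9  0.2  0.5] w 59.0
now-axes [ 0.84  3.73 -1.4 ] after-turn axes [ 0.81  3.73 -1.42] turn about tool y -0.023
```

```bash

python3 -m jog '[[1,0.5,-1.4,0,0,0,0.4],[0,1,0,0,0,0,0.4],[0,0.8,0,0,0,0,0.4],[0,0,0,0,0,0,0.4]]';python3 go.py 514.3 230.3 52 -0.3
```

```text
t: 27.0
tcp_pos: [0.5122, 0.2302, 0.063]
eef_rot: [-1.577, 0.002, -0.321]
contact_force: [-0.8, 0.3, -1.0]
width: 0.0591
t 27.0 tcp [512.2 230.2  63. ] yaw -0.321 tilt [-0.002 -0.006] F [-0.8  0.3 -1. ] w 59.1
now-axes [0.19 1.1  0.08] after-turn axes [0.2  1.1  0.08] turn about tool y -0.021
```

```bash

python3 -m jog '[[0.2,0.5,0.1,0.006,0,0,0.4],[0,0.4,0,0,0,0,0.4],[0,0.2,0,0,0,0,0.4],[0,0,0,0,0,0,0.4]]';python3 go.py 514.3 230.3 52 -0.3;python3 -m jog '[[0,0.1,0,0,0,0,0.4],[0,0,0,0,0,0,0.4]]'
```

```text
t: 27.4
tcp_pos: [0.5147, 0.2302, 0.0518]
eef_rot: [-1.57, 0.002, -0.322]
contact_force: [-0.9, -1.7, 4.6]
width: 0.0593
t 27.4 tcp [514.7 230.2  51.8] yaw -0.322 tilt [-0.002  0.   ] F [-0.9 -1.7  4.6] w 59.3
now-axes [-0.04 -0.02 -0.  ] after-turn axes [-0.04 -0.02 -0.  ] turn about tool y -0.022
t: 27.6
tcp_pos: [0.515, 0.2302, 0.0521]
eef_rot: [-1.57, 0.001, -0.323]
contact_force: [0.9, 0.8, -0.1]
width: 0.0591
```

Contact with the floor came at the expected height, so I'll release and withdraw.

```bash

python3 -m jog '[[0,0,0,0,0,0,1],[0,0,0,0,0,0,1],[0,0,0,0,0,0,1],[0,0,0,0,0,0,1],[0,0,0,0,0,0,1]]';python3 -m jog '[[0,-1.5,0,0,0,0,1],[0,-3,0,0,0,0,1],[0,-4,0,0,0,0,1],[0,-4,0,0,0,0,1],[2,-3,-3.5,0,0,0,1],[2,0,-4,0,0,0,1],[2,0,-4,0,0,0,1],[2,0,-4,0,0,0,1],[2,0,-4,0,0,0,1],[0,0,0,0,0,0,1]]'
python3 - <<'E'
from h import *
ts=[]
for n in("top","scene"):
    c=cams.capture(n); a=c["color"][:,:,::-1]
    a=a[105:250,95:345] if n=="top" else a[110:250,110:350]
    ts.append(cv2.resize(a,(600,300),interpolation=2) if 0 else cv2.resize(a,(510,296),interpolation=2))
cv2.imwrite("pics/f.png",np.vstack(ts))
E
```

```text
t: 28.1
tcp_pos: [0.5153, 0.2305, 0.0521]
eef_rot: [-1.569, 0.001, -0.323]
contact_force: [-0.1, 1.2, -0.7]
width: 0.0907
t: 29.1
tcp_pos: [0.5499, 0.0086, 0.2128]
eef_rot: [-1.569, -0.002, -0.316]
contact_force: [0.2, 0.7, 0.7]
width: 0.0918
```

View pics/f.png

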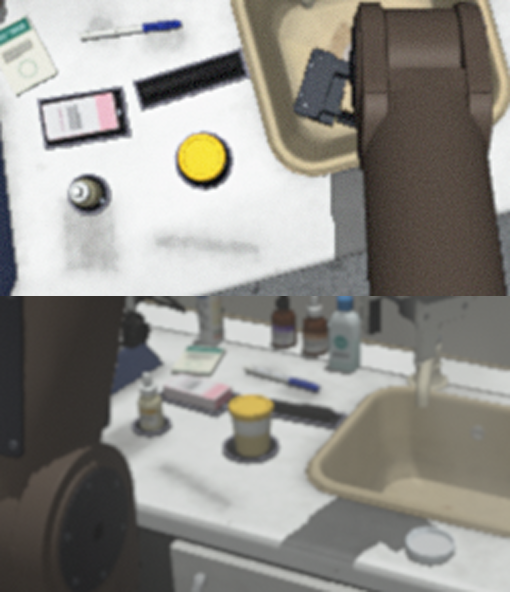

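All four are stowed and upright or flat, and the dish is at (430,543) in the scene half. One numeric check of cup, bottle and marker.

```bash
python3 - <<'E'
from h import *
c=cams.capture("top"); im=c["color"]; hsv=cv2.cvtColor(im,cv2.COLOR_RGB2HSV); S,V=hsv[...,1],hsv[...,2]
blob(c,((S>150)&(V>120)).astype(np.uint8)*255,(175,160,215,205),.072,"cup lid (holder 512.5 230.9)")
a=np.clip(im[120:165,155:222,::-1].astype(float)*(2.2),0,255).astype(np.uint8); b=im[185:215,120:155,::-1]
o=np.zeros((600,800,3),np.uint8); o[:360,:536]=cv2.resize(a,None,fx=8,fy=8,interpolation=2); o[360:,:280]=cv2.resize(b,None,fx=8,fy=8,interpolation=2); cv2.imwrite("pics/z.png",o)
E
```

```text
cup lid (holder 512.5 230.9) xy 512.0 227.2 size 59 59 yaw 0.002 px [183 171] [205 193]
```

View pics/z.png

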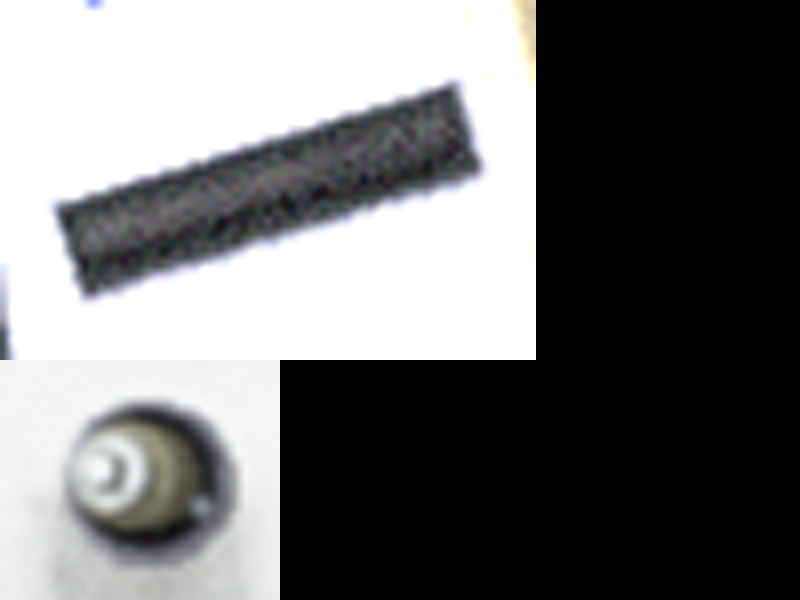

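The marker's lighter body runs from about (75,235) to (465,125) inside its rim. The bottle tip is at (102,470), and both holder screws fit with the bottle standing inside the rim. I'll check the bottle tip and hand in.

```bash
python3 - <<'E'
from h import *
c=cams.capture("top"); f=lambda u,v,z:np.round(1000*pt(c,120+(u+.5)/8-.5,185+(v+.5)/8-.5,z)[:2],1)
print("tip",f(102,110,.088),"holder 466.7 389.7"); g=lambda u,v,z:np.round(1000*pt(c,155+(u+.5)/8-.5,120+(v+.5)/8-.5,z)[:2],1)
print("marker",g(268,178,.022))
print(job.close_job())
E
```

```text
tip [468.3 386.9] holder 466.7 389.7
marker [627.8 248.8]
the job is handed in; nothing more can be done
None
```

I placed the marker, carton, bottle and cup one after another in their own holders, released them, backed the arm away and handed the job in about 29 s into the run. I got no verdict back.

My last checks, all from the top camera:

| Thing | Distance from holder centre |
|---|---|
| Bottle tip | about 3 mm |
| Cup lid | about 4 mm |
| Carton | about 2 mm, measured while the bottle and cup were still to be placed |
| Marker | about 2 mm, but read by eye because it is black on a black floor, so less certain |

- **Seating:** In the last pictures the bottle and cup stand upright and the carton and marker lie flat. The cup's contact with the holder floor registered as a force at the expected height. The other three gave no clear force signal, so their seating rests on the measured tool height and the pictures.
- **Culture dish:** It looks to be where it was in the last pictures, but I did not measure it again.
- **Disagreement:** The gripper read about 59 mm on the cup lid against the 62 mm given. The hold was steady and nothing slipped.

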